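Swing the board level and lock the rework frame

TASK

The circuit board in the rework frame stands tipped up. Swing it about its long axis until it lies level with its component side up, pushing on the aluminium carrier rails and not on the board or its components; then turn the rotation-lock lever on top of the left post clockwise to its stop to lock it. Leave the board level and the other things on the bench where they are.

Things in the scene. Friction and masses are not known exactly. Their poses are not given: they have to be found in the camera images.
- frame: rework frame fixed to the bench: dark base plate 120 x 285 mm, top at z 14 mm; aluminium posts 34 x 22 mm, 138 mm high, centred at its y = +118 and -118 mm. Origin on the bench under the middle; x points to the side away from the robot, y to the left post (with the lock lever), z up. The board's swing axis runs along y at z = 110 mm, x = 0.
- carrier (a joint): angle (rad) of the board carrier about its long axis. 0 = level, component side up; positive = far rail raised, component side facing the robot (1.57 upright). Starts at 1.0 to 1.45; travel -0.6 to 1.75, no stop or detent at level. Balanced, stiff by friction (0.12 N m, about 2 N at a rail): it stays where it is left, locked or not.
- rail_mid (a point): mid-length of the far rail (the upper one at the start), in the middle of its component-side face, 56 mm out from the swing axis and 9 mm off the axis plane; 119 mm above the bench when level. Site x: from axis to rail, y: along it, z: normal of the component side. The aluminium carrier is 130 x 194 mm; its two long rails are 18 mm wide and 18 mm thick.
- board: green circuit board 96 x 168 x 2 mm in the carrier, origin at its centre on the swing axis; y along its length, z = normal of the component side. That side has black chips, white and blue connectors and metal cans, up to 7 mm above the board's middle plane (the rails' face is at 9 mm); the solder side has only rows of silver dots.
- lock (a joint): angle (rad) of the rotation-lock lever on top of the left post, vertical axis. 0 = loose, arm pointing to the robot side (frame -x); grows clockwise seen from above to the stop at 1.5 = locked, arm pointing outward (frame +y). Starts at 0 to 0.25. Stiff by friction (0.09 N m, about 1.5 N at the arm), stays where it is left.
- lock_axis (a point): point on the vertical axis of the lock knob, 172 mm above the bench, fixed to the frame. The black hub is 34 mm across, its top 168 mm above the bench; from it a black arm 12 mm thick runs out and rises, its centre line 162 mm above the bench at 30 mm from the axis, 171 mm at 68 mm.
- lock_ball (a point): centre of the red ball, 21 mm in diameter, at the end of the lever arm, 75 mm from the knob's axis, 172 mm above the bench
- forceps: bystander: steel forceps, 8x122x16 mm, loose; origin at the centre of its underside
- marker_black: bystander: marker pen, white with black cap, 12x134x14 mm, loose; origin at the centre of its underside
- vial_0: bystander: amber vial, red cap, 23x23x48 mm, loose; origin at the centre of its underside
- vial_2: bystander: amber vial, yellow cap, 23x23x48 mm, loose; origin at the centre of its underside
- beaker: bystander: beaker, 69x69x90 mm, loose; origin at the centre of its underside
- flask: bystander: conical flask, 68x68x101 mm, loose; origin at the centre of its underside
- tip_box: bystander: pipette tip box, 121x78x76 mm, loose; origin at the centre of its underside

How it is judged:
By the outcome, as a careful person would: the job done as asked, in the order asked, and still so for the second after the job is handed in, with the robot touching nothing.
It also fails if it takes over 42 s, if anything falls off the work surface, if the arm or the gripper's body presses on something with over 40 N, if the wrist force passes 120 N, or if a joint passes its speed limit or range.

ROBOT

A 7-joint arm with a two-finger parallel gripper is mounted at the origin on a cart in front of the work surface, level with it; the furniture and walls round the work are solid. World frame = base frame: x ahead of the robot, y to its left, z up, the work surface at z = 0. Lengths are in m, angles in rad, forces in N, time in s.
With the tool pointing down it reaches from about 0.35 to 0.9 m from the base axis. Payload 8.1 kg.
Tool frame: the origin (TCP) lies midway between the tips of the shut fingers; the grasp point (between the pads) lies 19 mm behind it (tcp_to_grasp is the distance from the TCP to the grasp point, in m); z points along the fingers, y is the line along which they close (so a half turn about z gives the same grasp; the last joint's range is limited). The gripper opens to 85 mm and grips with 20 to 120 N. Pads are 22 mm wide; open, the fingers measure 114 mm over their backs; the gripper's body (76 mm by 85 mm) begins 54 mm behind the grasp point. The pads swing forward as they close: fully open they stand 13 mm farther back than shut.
Start: joints at [-1.229, 0.434, 0.025, 1.573, -0.012, 1.134, -0.075], TCP at [0.269, 0.564, 0.209] pointing down, gripper open.
Joint ranges: [-2.62, 2.62], [-0.44, 2.09], [-1.27, 1.32], [0.08, 2.57], [-1.32, 4.46], [0.12, 2], [-2.74, 2.74]. Speed limits (rad/s): [2.22, 2.22, 3.01, 3.01, 3.14, 3.14, 3.14].

INTERFACE

Orientations are given as a rotation vector (axis times angle).
In Python, from bench import * gives the robot as it stands. Calls block until the motion is done:
- move_ptp(position, orientation): joint-space move of the TCP to a pose.
- move_linear(position, vel=0.15, attitude=None): straight line of the TCP; attitude=None keeps the orientation; vel is the mean speed in m/s.
- set_joints(angles): joint-space move.
- command_gripper(opening): opening from 0.0 (shut) to 1.0 (fully open); the grip force is fixed at half the most; returns when the fingers have stopped.
- hold(seconds).
- solve_ik(position, orientation): joint angles nearest the present ones, or None.
- get_obs(): the state.
- camera(name): name is "side" or "top"; returns the picture (480x640x3 uint8, red, green, blue); there is no depth.
- calibration(name): a dict with "fx", "fy", "cx", "cy" (pixels), "R" (3x3) and "t" (3): a world point X has camera coordinates R X + t. Camera axes: x right, y down, z forward; pixel columns grow to the right and rows downward; lengths in m; the calibration is good to about 2 mm. A picture is of the moment at which its call begins. calibration takes no time and is no camera call.
A pose or a line that the arm cannot do raises PlanningError and nothing moves.
- hand_in(): hands the job in; it is judged then, once.
The state is a dict: "time_s": time; "joints": joint angles; "qd": joint speeds; "tau": joint torques, N m; "eef_pos": TCP position; "eef_rot": TCP orientation; "contact_force": force on the tool from outside, world axes, zero at the start; "torque": the same for the moment, N m; "width": opening from 0.0 (shut) to 1.0 (fully open); "gripper_force": force on a finger pad.
Only numpy, scipy, OpenCV 4.12 (cv2) and the standard library are available. Lean on these libraries where they do the work, as an engineer would, in place of code of your own. Each camera call takes 0.05 s, during which the arm holds its last target. There are 200 camera calls.

## Working session

There is one attempt and no reset: what is moved stays moved. The work goes in short steps, each a Python script; the robot and the scene stay as the last script left them, time stands still between calls to the robot, and variables do not carry over. Pictures are saved under pics/ and viewed, at most 10 in all, crops included, and the job is handed in when it is done.

```bash
mkdir -p pics
python3 - <<'E'
from bench import *
import cv2
for n in("side","top"):
    cv2.imwrite(f"pics/{n}0.png",camera(n)[:,:,::-1]); print(n,calibration(n))
o=get_obs();print(o["time_s"],o["eef_pos"],o["eef_rot"],o["width"])
E
```

```text
side {'fx': 596.8542526604626, 'fy': 596.8542526604626, 'cx': 318.417036321878, 'cy': 231.77042946997366, 'R': array([[ 0.92313263, -0.3837508 ,  0.02369552],
       [-0.12678628, -0.36201514, -0.92350976],
       [ 0.36297575,  0.84951772, -0.38284233]]), 't': array([-0.47748846,  0.18851267,  1.31510771])}
top {'fx': 483.3896792953116, 'fy': 483.3896792953116, 'cx': 323.85659702291616, 'cy': 239.50931426258023, 'R': array([[-0.01468321, -0.99973213, -0.01789061],
       [-0.99850763,  0.01560181, -0.05233639],
       [ 0.0526015 ,  0.01709545, -0.99846924]]), 't': array([0.0644721 , 0.51092546, 1.28746386])}
0.1 [0.26877448 0.56372441 0.20860123] [-6.93083427e-01 -3.06397534e+00  2.20092409e-03] 1.002910288370028
```

View pics/side0.png

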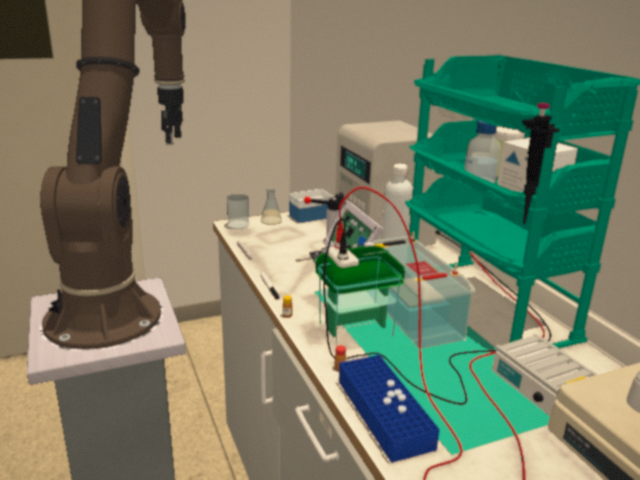

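View pics/top0.png

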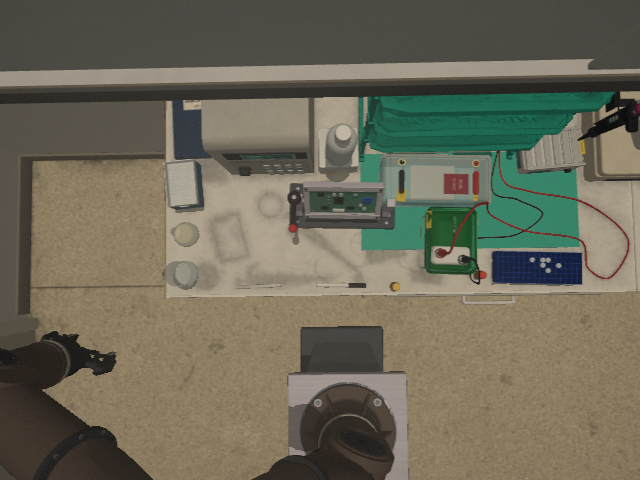

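The side view shows the frame's red ball at about (308,200) and the board at about (355,235). In the top view the knob is at about (294,198), the ball at (292,228), and the carrier spans (300–388, 185–222). I'll zoom in on both.

Run:
```python
import cv2,numpy as np
a=cv2.imread("pics/top0.png")[165:245,270:410]; b=cv2.imread("pics/side0.png")[180:280,290:430]
f=lambda i:cv2.resize(i,None,fx=5.6,fy=5.6,interpolation=cv2.INTER_CUBIC)
cv2.imwrite("pics/c1.png",f(a));cv2.imwrite("pics/c2.png",f(b))
```

```text
(no output)
```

View pics/c1.png

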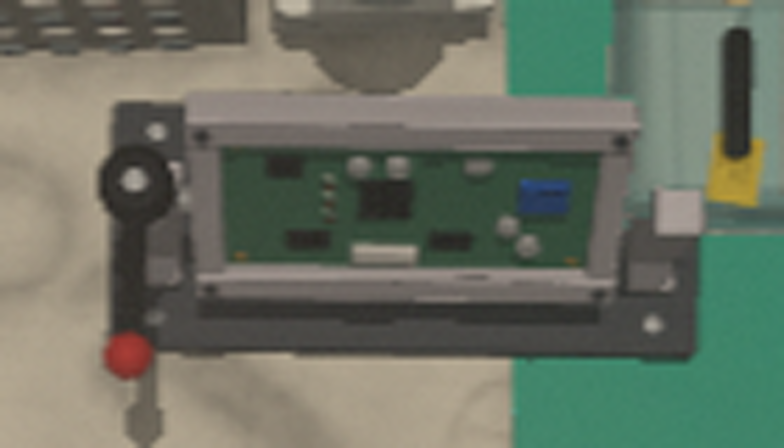

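View pics/c2.png

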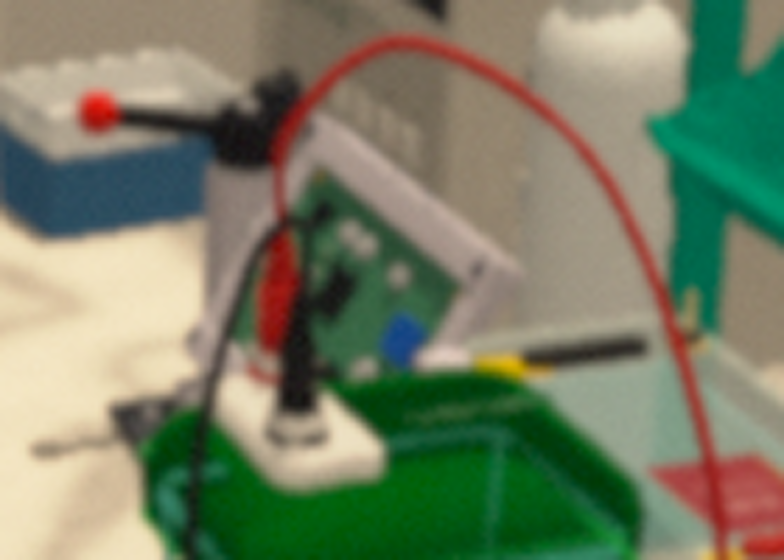

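```bash
cat > fit.py <<'E'
import numpy as np
from bench import calibration
from scipy.optimize import least_squares
C={n:calibration(n) for n in("side","top")}
def proj(n,X):
    c=C[n];p=c["R"]@X+c["t"];return np.array([c["fx"]*p[0]/p[2]+c["cx"],c["fy"]*p[1]/p[2]+c["cy"]])
def F(p,X): # frame->world
    c,s=np.cos(p[2]),np.sin(p[2]);return np.array([p[0]+c*X[0]-s*X[1],p[1]+s*X[0]+c*X[1],X[2]])
def car(p,X):
    c,s=np.cos(p[3]),np.sin(p[3]);return F(p,[c*X[0]-s*X[2],X[1],.11+s*X[0]+c*X[2]])
def ball(p,r=.075,z=.172): return F(p,[-r*np.cos(p[4]),.118+r*np.sin(p[4]),z])
E
cat > run1.py <<'E'
from fit import *
O={"top":(270,165),"side":(290,180)}
f=lambda X:(lambda p:F(p,X)); c=lambda *X:(lambda p:car(p,X))
M=[("top",(135,182),f([0,.118,.168])),("top",(129,355),ball),("top",(679,211),f([0,-.118,.138])),("top",(692,357),f([-.06,-.1425,.014])),
("top",(202,135),c(.056,.0905,.009)),("top",(621,141),c(.056,-.0905,.009)),("top",(188,124),c(.065,.097,.009)),("top",(637,129),c(.065,-.097,.009)),
("top",(187,95),c(.065,.097,-.009)),("top",(634,100),c(.065,-.097,-.009)),("top",(209,289),c(-.056,.0905,.009)),("top",(598,294),c(-.056,-.0905,.009)),
("side",(99,111),ball),("side",(480,268),c(.056,-.0905,.009))]
def res(p): return np.concatenate([proj(n,g(p))-((np.array(u)+.5)/5.6-.5+O[n]) for n,u,g in M])
r=least_squares(res,[.56,.05,0,1.2,.1],loss="soft_l1")
print(r.x);print(res(r.x).reshape(-1,2).round(1).tolist())
J=r.jac;print(np.sqrt(np.diag(np.linalg.inv(J.T@J)))*.4)
print(ball(r.x),F(r.x,[0,.118,.17]))
E
python3 run1.py
```

```text
[ 0.60296128  0.0075282  -0.03390389  1.04662442 -0.01037078]
[[-0.4, -0.3], [0.2, 0.0], [0.1, -2.1], [1.1, 0.3], [-0.5, 0.2], [0.3, 0.4], [-0.9, -0.3], [0.5, 0.2], [-0.3, -0.9], [0.7, -0.5], [-0.1, 0.0], [0.3, 0.4], [-0.8, 0.1], [-1.3, -0.1]]
[0.00036117 0.00034145 0.00295606 0.00880004 0.01330192]
[0.53198194 0.12722521 0.172     ] [0.60696118 0.12546039 0.17      ]
```

```bash
cat > plan.py <<'E'
from fit import *
from bench import *
from scipy.spatial.transform import Rotation as Rn
P=np.array([.60296,.00753,-.0339,1.0466,-.0104]); T=.4; H=.011; Y0=.03
def rot(x,z):
    return Rn.from_matrix(np.array([x,np.cross(z,x),z]).T).as_rotvec()
def d(v): c,s=np.cos(P[2]),np.sin(P[2]); return np.array([c*v[0]-s*v[1],s*v[0]+c*v[1],v[2]])
PUSH=rot(d([-np.cos(T),0,-np.sin(T)]),d([np.sin(T),0,-np.cos(T)]))
def push(th,gap=0):
    q=P.copy();q[3]=th
    return car(q,[.056-.009*np.clip((th-T)/.3,-1,1),Y0,.009+H*abs(np.sin(th-T))+gap])
def lever(a,back=0,r=.075,z=.160):
    D=np.array([-np.cos(a),np.sin(a),0]);t=np.array([np.sin(a),np.cos(a),0])
    return F(P,np.array([0,.118,z])+r*D-(.0215+back)*t), rot(d(-t) ,np.array([0,0,-1.]))
E
python3 - <<'E'
from plan import *
for th in(1.25,.6,0): print(push(th),solve_ik(push(th),PUSH))
for a in(0,.75,1.5):
    p,o=lever(a); print(p,solve_ik(p,o))
    t=Rn.from_rotvec(o)*Rn.from_euler('z',np.pi); print(solve_ik(p,t.as_rotvec()))
# shelf front-left top corner / bottle checks by triangulation
import cv2
for s,t in (((417,82),(361,150)),((400,167),(343,132))):
    K=[np.array([[C[n]["fx"],0,C[n]["cx"]],[0,C[n]["fy"],C[n]["cy"]],[0,0,1]])@np.c_[C[n]["R"],C[n]["t"]] for n in("side","top")]
    X=cv2.triangulatePoints(*K,np.array(s,float),np.array(t,float));print((X[:3]/X[3]).ravel())
E
```

```text
[0.6024145  0.03756575 0.16004603] [-0.45532414  0.25305282  0.29481503  2.09490593  0.02843237  0.41293138
  1.3292867 ]
[0.63890777 0.03632815 0.1474638 ] [-0.35251214  0.32399375  0.20035043  2.02273683  0.04378148  0.4092984
  1.32526256]
[0.66893946 0.03530969 0.1232836 ] [-0.26925166  0.3992417   0.11608957  1.97277015  0.09239753  0.38131544
  1.28675559]
[0.53127381 0.10651657 0.16      ] [ 0.43518179  0.57097708 -1.06178656  1.78205493  0.55134115  1.12193141
  2.2969494 ]
[-0.69217834  0.37239791  0.52891156  1.87263018 -0.22669382  0.95595695
 -0.09527462]
[0.53866703 0.16319015 0.16      ] [-0.35093369  0.38330801 -0.05123141  1.78694006  0.02318891  0.97192495
  1.94616604]
[-0.79955103  0.41290159  0.56542822  1.82446963 -0.26202981  0.97901224
 -0.9084518 ]
[0.58270747 0.19961807 0.16      ] [-0.47542849  0.46152085  0.08450978  1.66281863 -0.04415055  1.01911242
  1.2311191 ]
[-0.87001089  0.52510945  0.68108691  1.69748323 -0.3719448   1.0521966
 -1.60133273]
[ 0.68920424 -0.04427124  0.48643282]
[0.73208074 0.00694241 0.27491727]
```

Run:
```python
from plan import *
import cv2
command_gripper(0.0)
a=push(1.25,.025)
move_ptp(a+[-.05,0,.10],PUSH); print(get_obs()["time_s"])
f0=get_obs()["contact_force"]
move_linear(a,.15)
for th in(1.2,.95,.7,.45,.25):
    move_linear(push(th),.06); o=get_obs(); print(th,o["time_s"],(o["contact_force"]-f0).round(1),(o["eef_pos"]-push(th)).round(4))
cv2.imwrite("pics/side1.png",camera("side")[:,:,::-1]);cv2.imwrite("pics/top1.png",camera("top")[:,:,::-1])
a=cv2.imread("pics/top1.png")[165:245,270:410]; b=cv2.imread("pics/side1.png")[180:280,290:430]
f=lambda i:cv2.resize(i,None,fx=4,fy=4,interpolation=cv2.INTER_CUBIC)
cv2.imwrite("pics/c3.png",np.vstack([f(a)[:240],f(b)[:360]]))
```

```text
2.9583
1.2 4.4667 [ 1.1  0.9 -0.8] [-0.0001 -0.0003 -0.0003]
0.95 4.8583 [ 0.1 -0.8 -0.2] [ 0.0002 -0.0001 -0.0002]
0.7 5.25 [ 0.6  0.2 -0.7] [ 0.0001 -0.0002 -0.0004]
0.45 5.7083 [ 0.3 -0.4  0. ] [ 0.0003 -0.0002 -0.0002]
0.25 6.075 [ 0.9 -0.  -0.3] [ 0.0003 -0.0001 -0.0003]
```

View pics/c3.png

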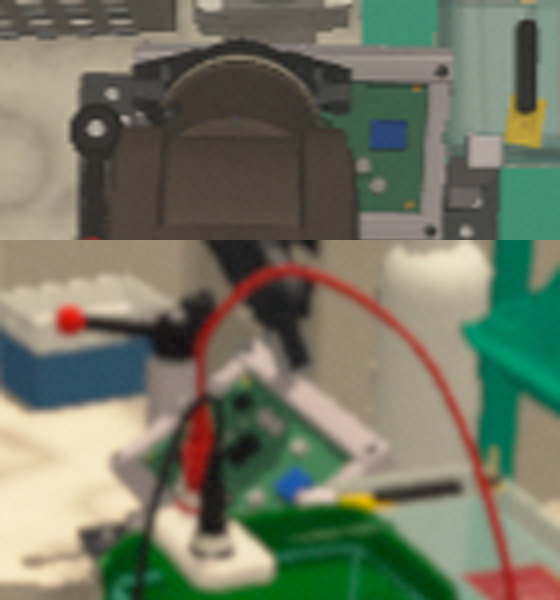

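The carrier has swung to about 0.3–0.4 rad: the near-right screw is at side pixel (383,232) and the fingertip is on the rail. I'll push on to the nominal level, back off and measure.

Run:
```python
from plan import *
import cv2
for th in(.12,.03): move_linear(push(th),.06)
o=get_obs(); print(o["contact_force"].round(1),o["torque"].round(2))
p=push(.03); move_linear(p+[-.03,0,.06],.12); move_linear(p+[-.25,0,.20],.25); print(get_obs()["time_s"])
cv2.imwrite("pics/side2.png",camera("side")[:,:,::-1]);cv2.imwrite("pics/top2.png",camera("top")[:,:,::-1])
a=cv2.imread("pics/top2.png")[175:235,275:400]; b=cv2.imread("pics/side2.png")[200:250,305:405]
f=lambda i,k:cv2.resize(i,None,fx=k,fy=k,interpolation=cv2.INTER_CUBIC)
c=np.zeros((600,600,3),np.uint8);c[:288]=f(a,4.8);c[300:600]=f(b,6);cv2.imwrite("pics/c4.png",c)
for th in(0,.1,.2):
  q=P.copy();q[3]=th
  for X in([.056,-.0905,.009],[.056,.0905,.009],[-.056,.0905,.009],[-.056,-.0905,.009]):
    u=proj("top",car(q,X));v=proj("side",car(q,X));print(th,X[:2],((u-[275,175])*4.8).round(),((v-[305,200])*6+[0,300]).round())
```

```text
[ 0.5  0.1 -0.2] [-0.01  0.44 -0.02]
8.6167
0 [0.056, -0.0905] [500.  17.] [488. 556.]
0 [0.056, 0.0905] [151.  12.] [305. 400.]
0 [-0.056, 0.0905] [146. 226.] [ 68. 428.]
0 [-0.056, -0.0905] [497. 233.] [230. 590.]
0.1 [0.056, -0.0905] [501.  17.] [486. 544.]
0.1 [0.056, 0.0905] [150.  12.] [303. 389.]
0.1 [-0.056, 0.0905] [147. 229.] [ 67. 440.]
0.1 [-0.056, -0.0905] [496. 235.] [228. 604.]
0.2 [0.056, -0.0905] [502.  19.] [483. 532.]
0.2 [0.056, 0.0905] [150.  13.] [300. 378.]
0.2 [-0.056, 0.0905] [148. 230.] [ 66. 452.]
0.2 [-0.056, -0.0905] [495. 236.] [228. 617.]
```

View pics/c4.png

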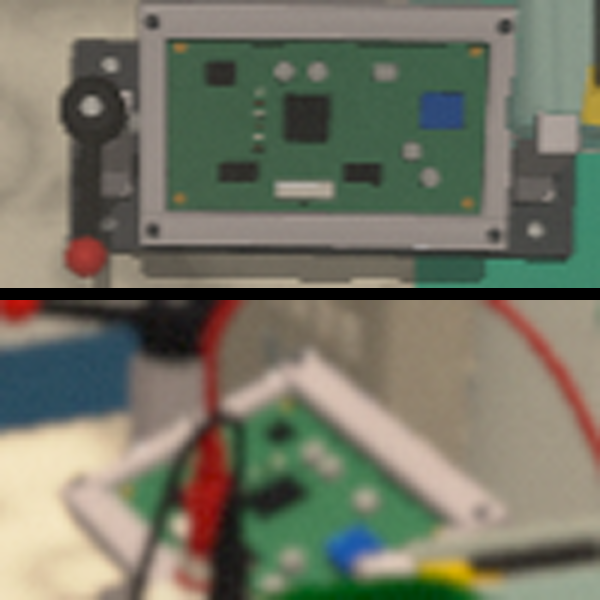

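Measured screws: top (152,21), (504,26), (152,230) and (494,235); side far-right (482,511) and far-left (293,357). They suggest the tilt is still about 0.37 rad, so I'll refit.

```bash
cat > run2.py <<'E'
from fit import *
c=lambda *X:(lambda p:car(p,X)); f=lambda X:(lambda p:F(p,X))
t=lambda u:("top",(np.array(u)+.5)/4.8-.5+[275,175]); s=lambda u:("side",(np.array(u)-[0,300]+.5)/6-.5+[305,200])
M=[(*t((152,21)),c(.056,.0905,.009)),(*t((504,26)),c(.056,-.0905,.009)),(*t((152,230)),c(-.056,.0905,.009)),(*t((494,235)),c(-.056,-.0905,.009)),
(*s((482,511)),c(.056,-.0905,.009)),(*s((293,357)),c(.056,.0905,.009)),(*s((78,490)),c(-.056,.0905,.009)),
(*t((93,105)),f([0,.118,.168])),(*t((86,257)),ball),(*t((557,133)),f([0,-.118,.138])),(*t((572,260)),f([-.06,-.1425,.014]))]
def res(p): return np.concatenate([proj(n,g(p))-u for n,u,g in M])
if __name__=="__main__":
    r=least_squares(res,[.6,.007,-.03,.35,0],loss="soft_l1");print(r.x);print(res(r.x).reshape(-1,2).round(1).tolist())
    q=r.x.copy()
    print(car(q,[.056,.03,.009]),car(q,[.065,.03,.009]))
    from plan import push;print(push(.03))
E
python3 run2.py
```

```text
[ 0.60334397  0.00708869 -0.03679081  0.43236544  0.00137276]
[[-0.2, 0.1], [0.6, 0.5], [-0.1, -0.3], [0.2, 0.1], [-1.2, -0.3], [-0.0, 0.1], [-0.6, -1.4], [-0.5, 0.0], [0.0, -0.5], [0.4, -2.2], [0.5, -0.1]]
[0.65149113 0.03533683 0.1416369 ] [0.65965739 0.03503625 0.14540808]
[0.66852118 0.03532387 0.12492164]
```

The fingertip slid off over the outer rail edge: TCP r was about 0.068 and the tip is narrower than assumed. I'll retry with the TCP kept on the rail's mid-width, stopping a little short of level and then measuring.

```bash
cat >> plan.py <<'E'
P=np.array([.6033,.0072,-.0353,.42,0.0])
import cv2
def push2(th,gap=0,r=.054,h=.005):
    q=P.copy();q[3]=th; return car(q,[r,Y0,.009+h*abs(np.sin(th-T))+gap])
def look(k):
    for n in("side","top"): cv2.imwrite(f"pics/{n}{k}.png",camera(n)[:,:,::-1])
    a=cv2.imread(f"pics/top{k}.png")[175:235,275:400]; b=cv2.imread(f"pics/side{k}.png")[200:250,305:405]
    f=lambda i,k:cv2.resize(i,None,fx=k,fy=k,interpolation=cv2.INTER_CUBIC)
    c=np.zeros((600,600,3),np.uint8);c[:288]=f(a,4.8);c[300:600]=f(b,6);cv2.imwrite(f"pics/c_{k}.png",c)
E
python3 - <<'E'
from plan import *
move_linear(push2(.5,.03),.25)
for th in(.4,.3,.2,.1,.04):
    move_linear(push2(th),.05); o=get_obs(); print(th,o["contact_force"].round(1),o["torque"].round(2))
p=push2(.04); move_linear(p+[-.01,0,.05],.12); move_linear(p+[-.25,0,.20],.25); print(get_obs()["time_s"])
look(3)
E
```

```text
0.4 [0.5 0.1 0. ] [ 0.01  0.4  -0.04]
0.3 [ 1.  -0.2  0.4] [ 0.03  0.45 -0.04]
0.2 [-0.4  0.1  0.6] [ 0.01  0.44 -0.02]
0.1 [ 0.3 -0.5 -0.3] [ 0.06  0.39 -0.  ]
0.04 [ 0.1 -0.5 -0.1] [ 0.03  0.38 -0.01]
13.65
```

View pics/c_3.png

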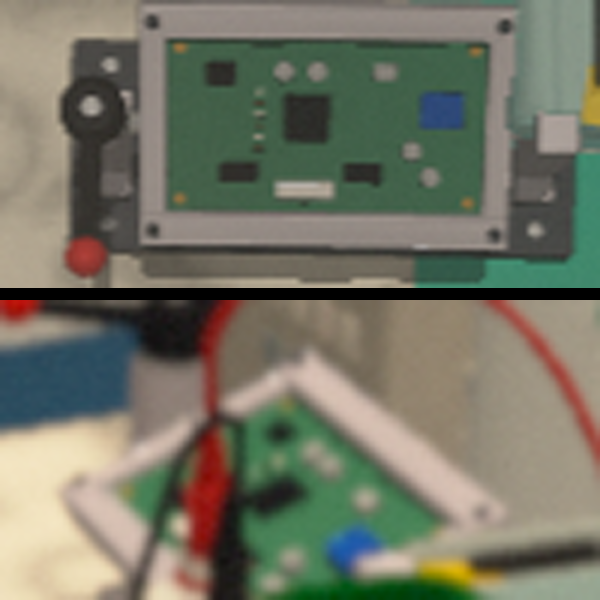

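Nothing changed, so the tips never reached the rail. I'll check the gripper's state and how the fingers look.

Run:
```python
from plan import *
o=get_obs();print(o["width"],o["gripper_force"],o["eef_pos"],o["eef_rot"],PUSH,o["time_s"])
s=cv2.imread("pics/side3.png");t=cv2.imread("pics/top3.png")
for n in("side","top"): print(n,proj(n,o["eef_pos"]),proj(n,o["eef_pos"]-.073*Rn.from_rotvec(o["eef_rot"]).as_matrix()[:,2]))
u=proj("side",o["eef_pos"]).astype(int)
s1=cv2.imread("pics/side1.png"); q=push(.25); print("s1",proj("side",q))
a=cv2.resize(s[u[1]-90:u[1]+30,u[0]-60:u[0]+60],None,fx=4,fy=4); v=proj("side",q).astype(int)
b=cv2.resize(s1[v[1]-70:v[1]+30,v[0]-40:v[0]+40],None,fx=4,fy=4)
c=np.zeros((480,800,3),np.uint8);c[:480,:480]=a;c[:400,480:]=b
cv2.drawMarker(c,(240,360),(0,255,255),0,12);cv2.drawMarker(c,(640,280),(0,255,255),0,12);cv2.imwrite("pics/d.png",c)
```

```text
0.00015084286969845053 0.0 [0.40812133 0.03507283 0.32213565] [ 0.04699277  2.74250601 -0.01109196] [ 0.04646848  2.74124088 -0.00941963] 13.75
side [271.98148229 156.20080462] [259.59773889 127.86156241]
top [332.49445772 282.1292107 ] [332.17186759 298.34067515]
s1 [365.82602493 218.9667627 ]
```

View pics/d.png

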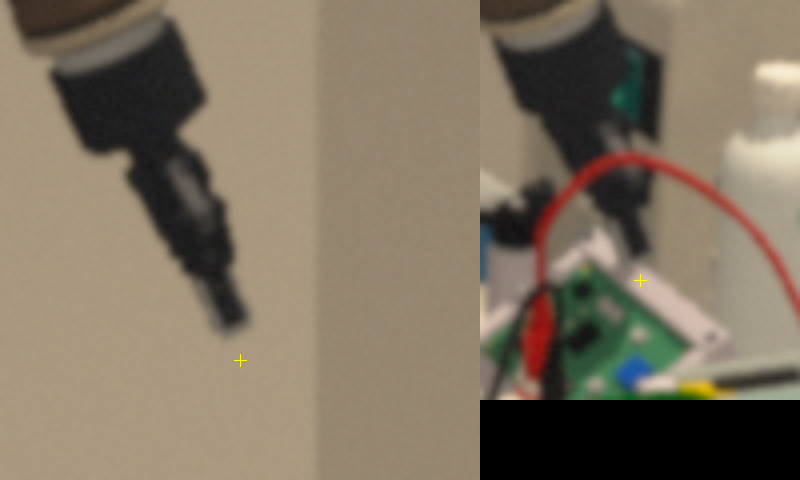

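The visible tip is about 19 mm short of the reported TCP, by (-2.5,-7.5) px in both views. That also explains the 0.43 rad left after the push, so the real tip is at TCP − 0.019·z. I'll correct for it and repeat.

```bash
cat >> plan.py <<'E'
L=.019; ZT=L*Rn.from_rotvec(PUSH).as_matrix()[:,2]
def push3(*a,**k): return push2(*a,**k)+ZT
def retreat(p): move_linear(p+[-.01,0,.05],.15); move_linear(p+[-.25,0,.20],.3)
E
python3 - <<'E'
from plan import *
move_linear(push3(.5,.03),.25)
for th in(.4,.2,.05):
    move_linear(push3(th),.06); o=get_obs(); print(th,o["contact_force"].round(1),o["torque"].round(2))
retreat(push3(.05)); print(get_obs()["time_s"])
look(4)
for th in(-.05,0,.05,.1):
  q=P.copy();q[3]=th; print(th,[((proj("side",car(q,X))-[305,200])*6+[0,300]).round().tolist() for X in([.056,-.0905,.009],[.056,.0905,.009],[-.056,.0905,.009])])
E
```

```text
0.4 [-0.3 -0.3  0.5] [0.01 0.38 0.07]
0.2 [ 0.7 -0.1 -0.6] [-0.02  0.43 -0.01]
0.05 [-0.6  0.7 -0.3] [0.03 0.39 0.05]
18.0083
-0.05 [[489.0, 563.0], [306.0, 406.0], [71.0, 422.0]]
0 [[489.0, 556.0], [306.0, 401.0], [70.0, 428.0]]
0.05 [[488.0, 550.0], [305.0, 395.0], [69.0, 434.0]]
0.1 [[487.0, 544.0], [304.0, 389.0], [68.0, 440.0]]
```

View pics/c_4.png

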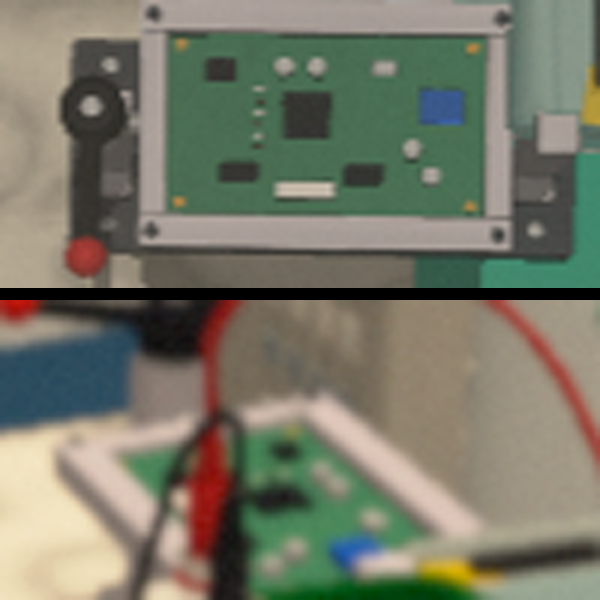

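Run:
```python
from plan import *
for th in(0,.05,.1,.15,.43):
  q=P.copy();q[3]=th; print(th,[((proj("side",car(q,X))-[305,200])*6+[0,300]).round().tolist() for X in([.065,.097,.009],[-.065,.097,.009],[.048,.084,.001])],[((proj("top",car(q,X))-[275,175])*4.8).round(1).tolist() for X in([.056,-.0905,.009],[.056,.0905,.009],[-.056,.0905,.009],[-.056,-.0905,.009])])
from scipy.optimize import least_squares
t=lambda u:(np.array(u)+.5)/4.8-.5+[275,175]; s=lambda u:(np.array(u)-[0,300]+.5)/6-.5+[305,200]
M=[("top",t((153,13)),(.056,.0905,.009)),("top",t((502,18)),(.056,-.0905,.009)),("top",t((150,230)),(-.056,.0905,.009)),("top",t((498,234)),(-.056,-.0905,.009)),("side",s((76,444)),(-.056,.0905,.009)),("side",s((320,393)),(.065,.097,.009))]
r=least_squares(lambda v:np.concatenate([proj(n,car(np.r_[v,0],X))-u for n,u,X in M]),[.603,.007,-.035,.1]);print(r.x,r.fun.round(2))
# 1-D alignment check using ECC of the warped carrier top face between top images? widths only
g=cv2.cvtColor(cv2.resize(cv2.imread("pics/side4.png")[195:250,300:410],None,fx=7,fy=7,interpolation=cv2.INTER_CUBIC),cv2.COLOR_BGR2BGRA)[:,:,:3].copy()
for th,col in((0,(0,255,0)),(.1,(0,0,255))):
  q=P.copy();q[3]=th
  for sx in(.065,.047,-.047,-.065):
    a,b=[tuple(((proj("side",car(q,[sx,y,.009]))-[300,195]+.5)*7).astype(int)) for y in(.097,-.097)]; cv2.line(g,a,b,col,1)
cv2.imwrite("pics/e.png",g)
```

```text
0 [[318.0, 393.0], [45.0, 425.0], [294.0, 424.0]] [[500.8, 16.7], [151.7, 10.7], [146.8, 225.6], [497.6, 232.2]]
0.05 [[318.0, 387.0], [44.0, 432.0], [294.0, 419.0]] [[501.3, 16.7], [151.4, 10.7], [147.1, 226.8], [497.1, 233.4]]
0.1 [[317.0, 380.0], [44.0, 439.0], [294.0, 414.0]] [[501.8, 17.0], [151.0, 11.0], [147.4, 227.7], [496.5, 234.4]]
0.15 [[315.0, 374.0], [43.0, 446.0], [294.0, 409.0]] [[502.3, 17.6], [150.7, 11.6], [147.7, 228.4], [496.0, 235.0]]
0.43 [[301.0, 340.0], [48.0, 484.0], [287.0, 383.0]] [[504.8, 26.1], [148.9, 19.9], [149.4, 227.1], [493.3, 233.6]]
[ 0.60367137  0.00686143 -0.03185625  0.06180347] [ 0.09 -0.1   0.33 -0.14  0.01 -0.25  0.39  0.05 -0.73 -0.95  0.03 -0.87]
```

View pics/e.png

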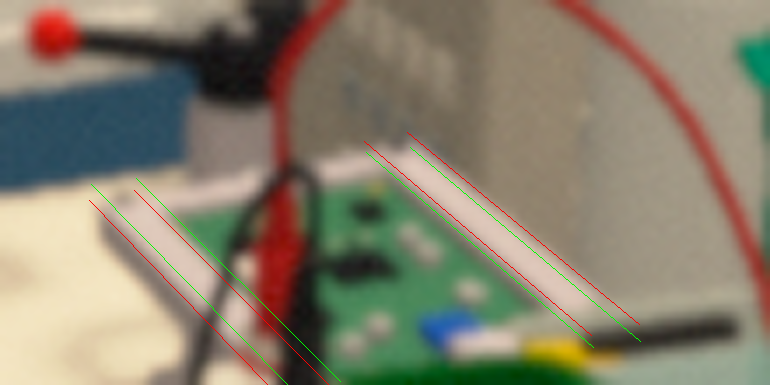

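The overlay shows the far rail near the level line and the near rail slightly low, a global shift of about 1 px. The fit gives θ≈0.06 against 0.05 commanded, so the tip model holds. I'll make the final press to level, checking numerically by how the image patches shift.

```bash
cat >> plan.py <<'E'
def shift(k0,k1,n,box):
    x0,y0,x1,y1=box; A,B=[cv2.cvtColor(cv2.imread(f"pics/{n}{k}.png"),cv2.COLOR_BGR2GRAY).astype(np.float32) for k in(k0,k1)]
    tp=cv2.resize(A[y0:y1,x0:x1],None,fx=8,fy=8,interpolation=cv2.INTER_CUBIC); im=cv2.resize(B[y0-6:y1+6,x0-6:x1+6],None,fx=8,fy=8,interpolation=cv2.INTER_CUBIC)
    _,s,_,l=cv2.minMaxLoc(cv2.matchTemplate(im,tp,cv2.TM_CCOEFF_NORMED)); return round(s,3),l[0]/8-6,l[1]/8-6
NL=(313,216,328,233); FR=(355,210,373,226); SC=[(301,173,311,183),(374,174,384,184),(301,218,311,227),(373,219,383,228)]
def meas(k0,k1):
    print("side",shift(k0,k1,"side",NL),shift(k0,k1,"side",FR)); print("top",[shift(k0,k1,"top",b) for b in SC])
E
python3 - <<'E'
from plan import *
move_linear(push3(.12,.02),.25)
for th in(.07,.03,-.008): move_linear(push3(th),.05)
retreat(push3(-.008)); print(get_obs()["time_s"])
look(5); meas(4,5)
for th in(.062,.03,0,-.03):
  q=P.copy();q[3]=th;print(th,[proj("side",car(q,X)).round(2) for X in([-.06,.088,.009],[.056,0,.009])])
E
```

```text
22.3833
side (0.992, 0.375, -0.25) (0.996, -0.125, 0.625)
top [(0.964, 0.0, 0.0), (0.961, -0.375, 0.0), (0.98, -0.125, -0.125), (0.98, 0.125, -0.125)]
0.062 [array([315.32, 223.16]), array([370.29, 227.83])]
0.03 [array([315.41, 222.46]), array([370.38, 228.47])]
0 [array([315.51, 221.81]), array([370.45, 229.06])]
-0.03 [array([315.63, 221.15]), array([370.5 , 229.67])]
```

```bash
cat > edge.py <<'E'
from plan import *
from scipy.ndimage import map_coordinates, gaussian_filter
def edges(k,ks=None):
    g=np.mean([cv2.imread(f"pics/side{k}.png").astype(float).mean(2)],0); g=gaussian_filter(g,.6)
    S=[((.065,.085),(.065,-.06),22),((-.06,.097),(-.01,.097),14),((.035,.097),(.058,.097),8),((-.047,.08),(-.047,.062),8)]
    best=None
    def samples(v,w):
        q=P.copy();q[3]=v[0];out=[];sg=[]
        for i,(a,b,n) in enumerate(S):
            a,b=np.array([*a,.009]),np.array([*b,.009])
            A,B=[proj("side",car(q,x))+v[1:3] for x in(a,b)]
            t=(B-A)/np.hypot(*(B-A));nn=np.array([-t[1],t[0]]); mid=proj("side",car(q,[0,.02,.009]))+v[1:3]
            if nn@(mid-A)<0: nn=-nn   # toward carrier centre
            if i==3: nn=-nn           # toward rail
            s=np.arange(-w,w+.01,.1)
            for f in np.linspace(0,1,n):
                p=A+f*(B-A); pr=map_coordinates(g,[p[1]+nn[1]*s,p[0]+nn[0]*s],order=3)
                gr=np.clip(np.gradient(pr),0,None); j=gr.argmax(); W=slice(max(0,j-8),j+9)
                out.append((i,nn,(gr[W]*s[W]).sum()/max(gr[W].sum(),1e-9)))
        return out
    v=np.array([{2:.42,3:.42}.get(k,.04),.5,.8])
    for w in(2.5,2,1.5,1.5,1.2,1.2):
        o=samples(v,w); d=np.array([x[2] for x in o]); N=np.array([x[1] for x in o])
        def r(u):
            q0,q1=P.copy(),P.copy();q0[3]=v[0];q1[3]=u[0];R=[];c=0
            for i,(a,b,n) in enumerate(S):
                for f in np.linspace(0,1,n):
                    X=np.r_[(1-f)*np.array(a)+f*np.array(b),.009]
                    R.append(N[c]@(proj("side",car(q1,X))+u[1:]-proj("side",car(q0,X))-v[1:])-d[c]);c+=1
            return np.array(R)
        v=least_squares(r,v,loss="soft_l1",f_scale=.2).x
    R=r(v);I=np.array([x[0] for x in o]);print(k,v.round(3),[(R[I==i].mean().round(2),R[I==i].std().round(2)) for i in range(4)])
if __name__=="__main__":
    for k in(2,3,4,5): edges(k)
E
python3 edge.py
```

```text
2 [0.427 1.041 1.156] [(np.float64(0.01), np.float64(0.12)), (np.float64(-0.11), np.float64(0.49)), (np.float64(-0.14), np.float64(0.31)), (np.float64(-0.08), np.float64(0.34))]
3 [0.428 1.065 1.197] [(np.float64(-0.0), np.float64(0.12)), (np.float64(-0.1), np.float64(0.49)), (np.float64(-0.18), np.float64(0.33)), (np.float64(-0.05), np.float64(0.31))]
4 [0.071 0.724 0.766] [(np.float64(0.07), np.float64(0.11)), (np.float64(0.32), np.float64(0.67)), (np.float64(-0.23), np.float64(0.26)), (np.float64(-0.53), np.float64(0.13))]
5 [0.032 0.672 0.788] [(np.float64(0.08), np.float64(0.09)), (np.float64(0.43), np.float64(0.51)), (np.float64(-0.26), np.float64(0.14)), (np.float64(-0.4), np.float64(0.17))]
```

θ is about 0.03 now (0.07 before), so one more small press, then the lever.

```bash
cat >> plan.py <<'E'
def lev(a,back=0,z=.137):
    p,o=lever(a,back,z=z); return p,(Rn.from_rotvec(o)*Rn.from_euler('z',np.pi)).as_rotvec()
def redball(k):
    h=cv2.cvtColor(cv2.imread(f"pics/top{k}.png"),cv2.COLOR_BGR2HSV)[170:250,250:320]
    m=((h[...,0]<8)|(h[...,0]>172))&(h[...,1]>140)&(h[...,2]>70); y,x=np.nonzero(m)
    if len(x)<5: return None
    u=np.array([x.mean()+250,y.mean()+170]); r=least_squares(lambda a:proj("top",ball(np.r_[P[:4],a]))-u,[.7]); return len(x),u,r.x[0],r.fun
E
python3 - <<'E'
from plan import *
from edge import edges
print(redball(5))
move_linear(push3(.06,.012),.3)
for th in(.04,-.036): move_linear(push3(th),.05)
retreat(push3(-.036)); print(get_obs()["time_s"])
look(6); edges(6); meas(4,6)
p,o=lev(-.05,.02,z=.24); print(solve_ik(p,o))
move_ptp(p,o); print(get_obs()["time_s"])
E
```

```text
(47, array([292.5106383 , 227.78723404]), np.float64(0.0019376339863627211), array([ 0.00012541, -0.00592795]))
26.8667
6 [-0.003  0.527  0.713] [(np.float64(0.08), np.float64(0.09)), (np.float64(0.42), np.float64(0.54)), (np.float64(-0.3), np.float64(0.19)), (np.float64(-0.27), np.float64(0.07))]
side (0.971, 0.75, -0.5) (0.993, -0.125, 1.25)
top [(0.973, 0.0, 0.0), (0.951, -0.375, 0.0), (0.959, -0.125, -0.25), (0.941, 0.125, -0.25)]
[-0.71614754  0.28994416  0.60236725  1.77372889 -0.17981814  1.13307625
 -0.04192885]
27.85
```

The carrier now measures -0.003 rad. Now the lever.

Run:
```python
from plan import *
f0=get_obs()["contact_force"]
move_linear(lev(-.05,.02)[0],.12)
for a in(.15,.4,.65,.9,1.15,1.35,1.47,1.53):
    p,o=lev(a); move_linear(p,.1,o); g=get_obs(); f=g["contact_force"]-f0; print(a,round(g["time_s"],2),f.round(1),(g["eef_pos"]-p).round(4))
    if np.linalg.norm(f)>20: break
look(7); print(redball(7))
```

```text
0.15 29.37 [-0.2 -0.1 -0.3] [ 0.0002 -0.0001  0.0004]
0.4 29.77 [ 0.6 -1.3  0.3] [ 0.0001 -0.0008  0.0001]
0.65 30.17 [0.2 0.5 0.9] [ 0.     -0.0009  0.    ]
0.9 30.57 [ 0.7 -0.6 -0.2] [-0.0001 -0.0009 -0.    ]
1.15 30.97 [ 0.8 -0.2  1. ] [-0.0002 -0.0009 -0.0001]
1.35 31.32 [-0.4  0.1  1.2] [-0.0003 -0.0008 -0.    ]
1.47 31.58 [-0.3 -0.   1.5] [-0.0003 -0.0006 -0.0001]
1.53 31.83 [-10.3  -1.1   6. ] [-0.0034 -0.0009 -0.0007]
None
```

A stop force of 10 N appeared at 1.53 nominal. I'll back off, retreat and verify.

Run:
```python
from plan import *
from edge import edges
p,o=lev(1.5,.02); move_linear(p,.15)
move_linear(p+[-.05,0,.15],.25); move_linear(p+[-.2,.0,.2],.3); print(get_obs()["time_s"])
look(8); edges(8); print(redball(8)); print(shift(6,8,"side",FR),shift(6,8,"side",NL))
```

```text
34.2583
8 [-0.011  0.627  0.61 ] [(np.float64(0.08), np.float64(0.12)), (np.float64(0.35), np.float64(0.57)), (np.float64(-0.28), np.float64(0.23)), (np.float64(-0.41), np.float64(0.32))]
(47, array([262.0212766 , 198.17021277]), np.float64(1.4941075904502874), array([-0.10899175,  0.00540438]))
(0.999, 0.0, 0.0) (0.999, 0.0, 0.0)
```

The lever is at 1.494 rad, at its stop, and the board hasn't moved (about -0.01 rad).

```bash
python3 -c "
from bench import *
print(hand_in())"
```

```text
the job is handed in; nothing more can be done
None
```

Job handed in at about 34 s of robot time: the camera fit puts the board level (about -0.01 rad) with its component side up, and the lock lever was turned afterwards to its stop (1.49 rad); I did not re-measure the other things on the bench, but nothing I saw suggested contact with them.

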